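# Open a sample transport case by its two-stage catch

## Robot

A 6-joint arm with a two-finger parallel gripper is mounted at the origin on a cart in front of the work surface, level with it; the furniture and walls round the work are solid. World frame = base frame: x ahead of the robot, y to its left, z up, the work surface at z = 0. Lengths are in m, angles in rad, forces in N, time in s.
With the tool pointing down it reaches from about 0.375 to 0.9 m from the base axis. Payload 3.1 kg.
Tool frame: the origin (TCP) lies at the very end of the fingers, on their centre line; the grasp point (between the pads) lies robot.grasp_offset behind it (robot.grasp_offset is the distance from the TCP to the grasp point, in m); z points along the fingers, y is the direction in which the jaws open and shut (so a half turn about z gives the same grasp; the last joint's range is limited). The gripper opens to 87 mm and grips with 3 to 60 N. Pads are 19 mm wide; open, the fingers measure 117 mm over their backs; the gripper's body (75 mm by 190 mm) begins 51 mm behind the grasp point.
Start: joints at [-1.28, 0.527, 1.433, -0, 1.181, -0.178], TCP at [0.283, -0.557, 0.193] pointing down, gripper open.
Joint ranges: [-3.08, 3.08], [-0.75, 2.2], [0.22, 2.44], [-1.43, 4.57], [0, 2.65], [-2.85, 2.85]. Speed limits (rad/s): [2.79, 2.79, 3.14, 3.14, 3.14, 3.14].

## Interface

Orientations are given as a unit quaternion [x, y, z, w].
In Python, from rig import robot gives the robot as it stands.
- The arm moves only by the tool drive_tool, never from a script. Its argument "targets" is one flat list of numbers, 6 for each row, row after row: the shift along the tool's x, y, z in cm, then the turn, a rotation vector about the tool's x, y, z in degrees. A call has 1 to 12 rows; each row is the pose to reach, as a shift and turn from the pose commanded when the call began, along the tool's axes at that moment; what a row does not reach only later rows make up. A row lasts 1/12 s, in which the tool goes at most 41.7 mm and 7.16 degrees, less where a joint would pass 70% of its speed; a pose out of reach is approached as far as the arm can. A call with a gripper value outside its range is refused whole. "grip" is the gripper command: -1 is fully open, 1 is shut, values between are in proportion, set as the call begins (left out, the last holds). The fingers move at their own pace and stop on an object; "squeeze" is the grip in N (left out, the last holds). Time passes only in rows, so rows that repeat a pose let the fingers close. It gives the time, the measured TCP pose, the force and the opening at its end, in the units of the state.
- robot.get_obs(): the state, without advancing time (a new reading comes with each control period).
- robot.camera(name): name is "scene" or "top" or "wrist"; returns (picture, depth): 480x640x3 uint8, red, green, blue; 480x640 float32, m along the optical axis (not along the pixel's ray), 0 where there is no reading.
- robot.calibration(name): a dict with "mtx" (3x3 intrinsics, pixels), "distortion" ([k1, k2, p1, p2, k3] as OpenCV has them; the pictures are not rectified), "R" (3x3) and "t" (3): a world point X has camera coordinates R X + t; the wrist camera has in their place "hand_eye" (4x4, takes a point from camera to tool coordinates, whose origin is the TCP and whose axes are the flange's). Camera axes: x right, y down, z forward; pixel columns grow to the right and rows downward; lengths in m; the calibration is good to about 2 mm. A picture is of the moment at which its call begins: read the wrist's pose just before it. calibration takes no time and is no camera call.
- robot.hand_in(): hands the job in, once; it reports no verdict.
The state is a dict: "time": time; "q": joint angles; "joint_velocities": joint speeds; "joint_torque": joint torques, N m; "position": TCP position; "tool_rot": TCP orientation; "ft_force": force on the tool from outside, world axes, zero at the start; "moment": the same for the moment, N m; "grip_width": finger opening in m.
Only numpy, scipy, OpenCV 4.12 (cv2) and the standard library are available. Lean on these libraries where they do the work, as an engineer would, in place of code of your own. Each camera call takes 0.05 s, during which the arm holds its last target.

## Task

Open the sample transport case so that the tubes in it can be taken out. Its catch has two stages: press the red safety button down and, keeping it down, slide it along the catch away from the lever until you feel it reach its end stop; then lift the steel lever by its black finger grip until it stands up, and swing the lid well open by its black handle, towards upright, and let it stand. The catch is light, so work by feel: never jam the tab with 10 newtons or more, at its stop or with the button up, nor lift the lever with 15 against a tab that still holds it, nor lean on the seated button with over 20. Leave the things lying round the case where they are.

Things in the scene. Friction and masses are not known exactly. Their poses are not given: they have to be found in the camera images.
- sample_case: Grey case, fixed, 190 x 236 x 115 mm, blue lid. Origin: middle of its underside; x from front (catch side) to back, y left, z up; all points have these axes. Its catch (lever, red tab, stop) lies along y on the front shelf at x -70 and is clamped through slots: ALL of it sits up to 12 mm left or right (y) of the points tab_place, nose_place, grip_place, pivot_place; the shift is not measured.
- tab_place (a point): Red safety tab (right end of the catch), without the shift: foot of the thumb ridge's left face, middle of its width, z 125. Button pad: top at z 125, 20 wide (x), from this face 14 to the left; surroundings not above z 119. Ridge: 8 thick, 15 high; push this face to -y. Button: 2 N starts it down, 5 N holds it 2.5 mm down, it seats at 4 mm (7 N).
- nose_place (a point): Left end of the tab's nose, z 119, without the shift. The nose lies over the lever's tip. Button up, the tab is blocked after 1 mm. Held down 2.5 mm or more, it slides 14 mm to -y, against 2.5 N (plus rubbing), to a hard stop; there, let up, the button springs up and locks it (dragged back while down it shuts again). The nose frees the lever only in the last 1.5 mm.
- grip_place (a point): Lever's finger grip, shut and without the shift: middle of its foot, on the lever's top, z 113. Black upright fin, 10 thick (x), 24 long (y), 25 high, top z 138. Clear 25 mm to both sides above z 112. Lifting takes 5 to 9 N here. The steel lever is 16 wide (x), 6 thick.
- pivot_place (a point): Lever's pivot, axis along x, z 110, without the shift; 78 mm left of the grip's middle. The lever's tip lies 134 mm right of it.
- lid_handle (a point): Middle of the lid's black handle, a round bar 10 thick along y, straight for 96 mm, z 140 when shut, 20 clear above the lid. Moves with the lid. Opening takes about 5 N here.
- lid_hinge (a point): Lid's hinge line (axis along y, z 101), 108 behind and 39 below the shut handle. A tongue on the lid lies under the lever: shut, the lever holds the lid down.
- catch_lever (a joint): Angle of the steel lever: 0 lying shut, 1.57 upright, end of travel 1.85; its tip rises and swings to the left (+y). It is stiff and stays where it is left.
- case_lid (a joint): Angle of the lid: 0 shut, 1.57 upright, end of travel 1.85; it swings up and to the back (+x). Its hinge is stiff and it stays where it is left.
- bench_timer: Bystander: white bench timer, 62 x 68 x 20, lying to the right of the case. Origin: middle of its underside.
- cuvette_tray: Bystander: cream tray of cuvettes, 100 x 150 x 39, to the left of the case. Origin: middle of its underside.
- marker_pen: Bystander: blue marker, 12 x 144 x 12, lying crosswise in front of the case. Origin: middle of its underside.

How it is judged:
By the outcome, as a careful person would: the job done as asked, in the order asked, and still so for the second after the job is handed in, with the robot touching nothing.
It also fails if it takes over 64 s, if anything falls off the work surface, if the arm or the gripper's body presses on something with over 40 N, if the wrist force passes 120 N, or if a joint passes its speed limit or range.

## Working session

There is one attempt and no reset: what is moved stays moved. The work goes in short steps, Python scripts to look and compute and a tool call to move; the robot and the scene stay as the last step left them, time stands still between calls to the robot, and variables do not carry over. Pictures are saved under pics/ and viewed, and the job is handed in when it is done.

Besides the shell and the picture viewer there is one more tool, called after "Request:" as name(argument=value, ...) on one line, values as JSON. drive_tool: Moves the arm, as the interface text tells. Its arguments: {"type":"object","properties":{"targets":{"type":"array","items":{"type":"number"}},"grip":{"type":"number"},"squeeze":{"type":"number"}},"required":["targets"]}

```bash
ls; mkdir -p pics
python3 - <<'E'
from rig import robot
import cv2,numpy as np,pickle
print(robot.get_obs(), robot.grasp_offset)
d={}
for n in ["scene","top"]:
    p,z=robot.camera(n); cv2.imwrite(f"pics/{n}0.png",p[:,:,::-1]); d[n]=(p,z,robot.calibration(n)); print(n,d[n][2])
print(robot.calibration("wrist"))
pickle.dump(d,open("d0.pkl","wb"))
E
```

```text
pics
{'time': 0.0, 'q': array([-1.27950559e+00,  5.28463340e-01,  1.43392028e+00, -2.27194031e-05,
        1.18140811e+00, -1.78509090e-01]), 'joint_velocities': array([ 0.00043846, -0.00172288, -0.00060875,  0.00139783,  0.00214806,
        0.00054477]), 'joint_torque': array([-2.41142388e-04, -4.40042531e+01, -1.76596624e+01,  6.32887823e-02,
        5.79840993e-02, -1.70906542e-04]), 'position': array([ 0.28272017, -0.55648872,  0.19206774]), 'tool_rot': array([ 9.72536047e-01,  2.32749712e-01, -7.24588337e-05, -1.09719734e-03]), 'ft_force': array([ 0.33866934,  1.17104237, -0.43920901]), 'moment': array([-0.02889157, -0.00677447,  0.00210835]), 'grip_width': 0.087292011221158} 0.0187
scene {'mtx': array([[485.03039808,   0.        , 324.77895008],
       [  0.        , 485.03039808, 237.55654094],
       [  0.        ,   0.        ,   1.        ]]), 'distortion': array([0.037527, 0.      , 0.      , 0.      , 0.      ]), 'R': array([[-0.66956295, -0.74242747,  0.02206587],
       [-0.31623384,  0.25806478, -0.91290675],
       [ 0.67207263, -0.61822651, -0.40757131]]), 't': array
[... 395 characters left out ...]

       [ 0.06601482,  0.00345173, -0.99781267]]), 't': array([0.09815129, 0.51932365, 1.0722693 ])}
{'mtx': array([[331.22670838,   0.        , 315.20675615],
       [  0.        , 331.22670838, 230.42916937],
       [  0.        ,   0.        ,   1.        ]]), 'distortion': array([-0.0619886,  0.       ,  0.       ,  0.       ,  0.       ]), 'hand_eye': array([[-3.50437183e-04, -9.63058205e-01, -2.69293095e-01,
         7.37013800e-02],
       [ 9.99999934e-01, -3.11309533e-04, -1.88003188e-04,
         6.52338226e-04],
       [ 9.72245047e-05, -2.69293143e-01,  9.63058250e-01,
        -1.91391230e-01],
       [ 0.00000000e+00,  0.00000000e+00,  0.00000000e+00,
         1.00000000e+00]])}
```

View pics/scene0.png

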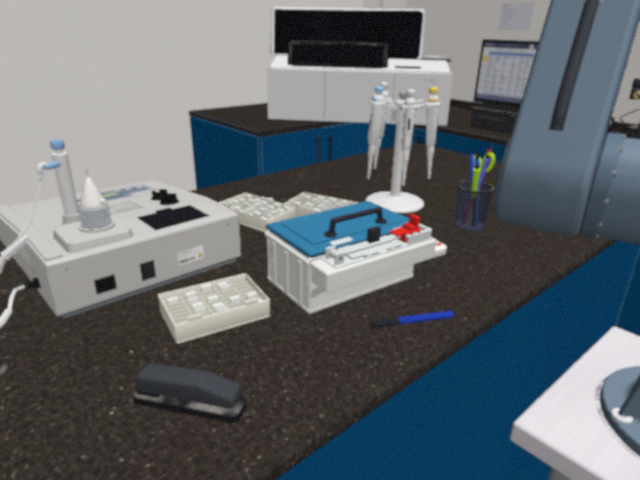

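View pics/top0.png

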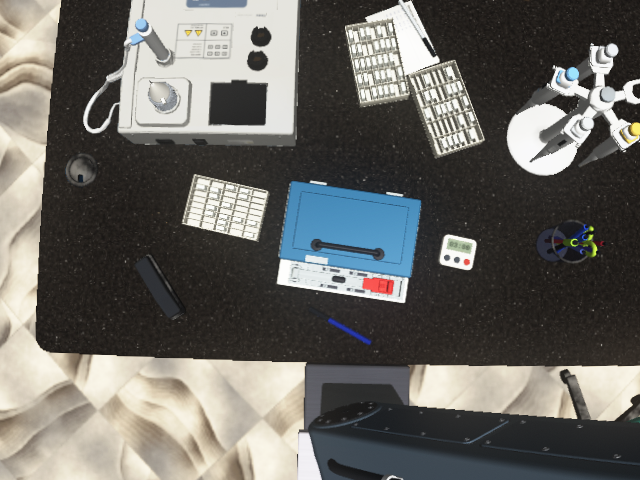

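The top view shows the case at about (347,243) px, the handle from (317,244) to (379,254), the grip at about (338,279) and the red tab at about (378,286). The pen lies in front at (350,332).

```bash
cat > h.py <<'E'
import numpy as np,cv2,pickle
from scipy.spatial.transform import Rotation as Ro
def ray(c,uv,R=None,t=None):
    u=cv2.undistortPoints(np.array(uv,float).reshape(-1,1,2),c["mtx"],c["distortion"]).reshape(-1,2)
    d=np.c_[u,np.ones(len(u))]
    R=c["R"] if R is None else R; t=c["t"] if t is None else t
    return -R.T@t, d@R
def onz(c,uv,z,R=None,t=None):
    o,d=ray(c,uv,R,t); z=np.broadcast_to(z,len(d)); return o+d*((z-o[2])/d[:,2])[:,None]
def proj(c,X,R=None,t=None):
    R=c["R"] if R is None else R; t=c["t"] if t is None else t
    return cv2.projectPoints(np.array(X,float).reshape(-1,1,3),cv2.Rodrigues(R)[0],np.array(t,float),c["mtx"],c["distortion"])[0].reshape(-1,2)
def wristRT(c,obs):
    T=np.eye(4);T[:3,:3]=Ro.from_quat(obs["tool_rot"]).as_matrix();T[:3,3]=obs["position"]
    W=np.linalg.inv(T@c["hand_eye"]); return W[:3,:3],W[:3,3]
E
python3 - <<'E'
from h import *
d=pickle.load(open("d0.pkl","rb"))
p,z,c=d["top"]
cv2.imwrite("pics/topz.png",cv2.resize(p[170:350,270:430][:,:,::-1],None,fx=3.3,fy=3.3,interpolation=cv2.INTER_CUBIC))
p,z,c=d["scene"]
cv2.imwrite("pics/scenez.png",cv2.resize(p[190:340,250:460][:,:,::-1],None,fx=3.8,fy=3.8,interpolation=cv2.INTER_CUBIC))
# blue lid
p,z,c=d["top"]
hsv=cv2.cvtColor(p,cv2.COLOR_RGB2HSV)
m=((hsv[...,0]>95)&(hsv[...,0]<112)&(hsv[...,1]>120)&(hsv[...,2]>90)).astype(np.uint8)
m[:150]=0;m[320:]=0;m[:,:250]=0;m[:,450:]=0
cs=max(cv2.findContours(m,0,2)[0],key=cv2.contourArea);b=cv2.boxPoints(cv2.minAreaRect(cs));print(b)
print(onz(c,b,0.120).round(4)); print(z[200,345],c["t"]@-c["R"])
E
```

```text
[[278.95197 257.38043]
 [290.85858 179.5906 ]
 [421.62164 199.60538]
 [409.71503 277.3952 ]]
[[ 0.4879  0.1961  0.12  ]
 [ 0.6279  0.1793  0.12  ]
 [ 0.5981 -0.0557  0.12  ]
 [ 0.4586 -0.0365  0.12  ]]
0.9953349 [0.44461822 0.1081036  1.10440954]
```

View pics/topz.png

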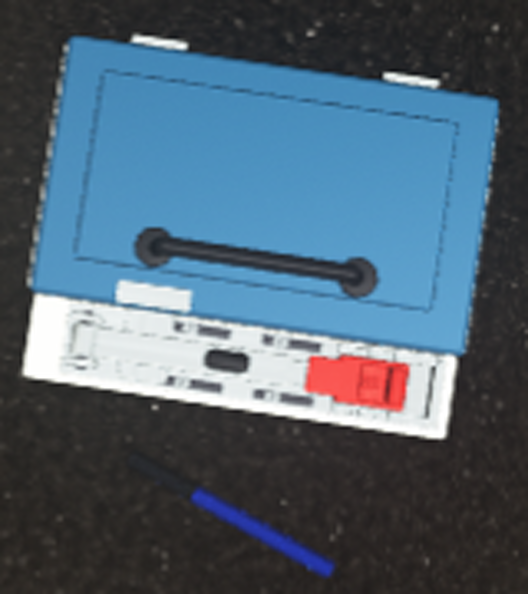

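View pics/scenez.png

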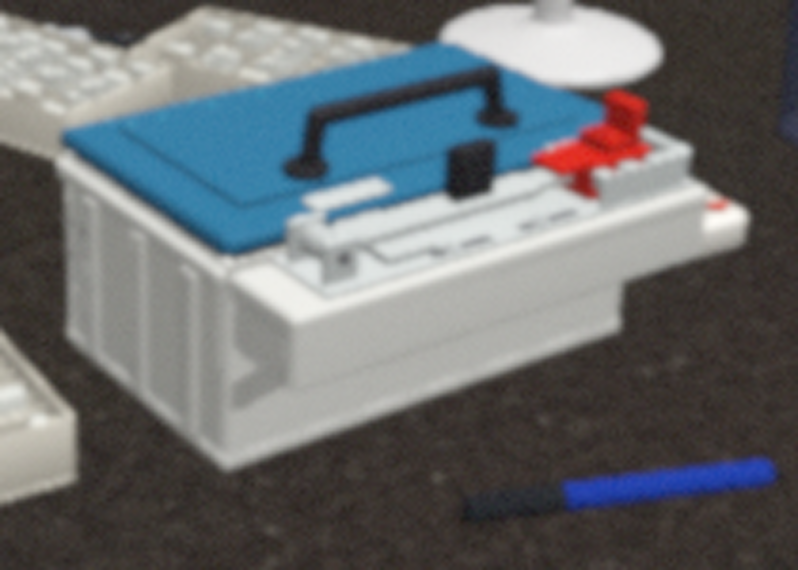

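Run:
```python
from h import *
d=pickle.load(open("d0.pkl","rb"))
p,z,c=d["top"]
ct=c; o=-c["R"].T@c["t"]
def wd(u,v):
    _,dd=ray(c,[[u,v]]); return (o+dd[0]*z[v,u]).round(3)
for uv in [(575,242),(588,240),(605,243),(540,140),(566,75),(600,95),(458,252),(633,130),(345,200),(480,120)]: print(uv,wd(*uv))
# max height map region x<0.75,y>-0.6
uu,vv=np.meshgrid(np.arange(430,640,2),np.arange(150,330,2)); pts=np.c_[uu.ravel(),vv.ravel()]
_,dd=ray(c,pts); P=o+dd*z[pts[:,1],pts[:,0]][:,None]; P=P[z[pts[:,1],pts[:,0]]>0]
Q=P[(P[:,2]>.04)]; print(Q.min(0),Q.max(0))
# feature positions
hsv=cv2.cvtColor(p,cv2.COLOR_RGB2HSV)
b=np.array([[278.95,257.38],[290.86,179.59],[421.62,199.6],[409.7,277.4]])
print(onz(c,b,.115).round(4))
k=3.3
def full(a): return np.array(a)/k-0.35+np.array([270,170])
h=full([[153,247],[358,277]]); print("handle",onz(c,h,.145).round(4))
f=full([[227,361]]);print("fin",onz(c,f,.138).round(4))
r=full([[385,383],[307,375],[407,386]]);print("ridge,nose,right",onz(c,r,[.140,.119,.135]).round(4))
cor=full([[25,378],[445,438]]);print("front corners",onz(c,cor,[.1,.1]).round(4))
```

```text
(575, 242) [ 0.527 -0.325  0.151]
(588, 240) [ 0.531 -0.349  0.153]
(605, 243) [ 0.523 -0.36   0.194]
(540, 140) [ 0.743 -0.312  0.023]
(566, 75) [ 0.771 -0.249  0.3  ]
(600, 95) [ 0.748 -0.311  0.285]
(458, 252) [ 0.512 -0.146  0.018]
(633, 130) [ 0.689 -0.354  0.303]
(345, 200) [0.594 0.081 0.117]
(480, 120) [ 0.786 -0.196 -0.002]
[ 0.49405259 -0.38409926  0.04020463] [ 0.6924646  -0.26732676  0.26502996]
[[ 0.4882  0.1965  0.115 ]
 [ 0.6288  0.1797  0.115 ]
 [ 0.5989 -0.0565  0.115 ]
 [ 0.4586 -0.0372  0.115 ]]
handle [[0.5108 0.1304 0.145 ]
 [0.4979 0.0227 0.145 ]]
fin [[0.4523 0.09   0.138 ]]
ridge,nose,right [[ 0.4429  0.0069  0.14  ]
 [ 0.4461  0.0466  0.119 ]
 [ 0.4416 -0.0053  0.135 ]]
front corners [[ 0.4403  0.1995  0.1   ]
 [ 0.4136 -0.0309  0.1   ]]
```

Request:
drive_tool(targets=[0,0,-4,0,0,0,2,-2,-7,0,0,0,5,-5,-9,0,0,-4,7.6,-8.2,-9,0,0,-9,10,-11,-9,0,0,-14,12.6,-13.8,-9,0,0,-19,15.2,-16.6,-9,0,0,-24,17.8,-19.4,-9,0,0,-29,20.4,-22.2,-9,0,0,-34,23,-25,-9,0,0,-39,25.6,-27.8,-9,0,0,-44,28.2,-30.6,-9,0,0,-49], grip=1, squeeze=20)

```text
time: 1.1
position: [0.3957, -0.1547, 0.2829]
tool_rot: [0.787, 0.617, -0.0, -0.0]
ft_force: [1.5, -0.4, -0.6]
grip_width: 0.0149
```

Run:
```python
from h import *
from rig import robot
o=robot.get_obs();print(o)
R=Ro.from_quat(o["tool_rot"]).as_matrix()
print(R.T@(np.array([.45,.03,.28])-o["position"])*100, np.degrees(np.arctan2(R[1,0],R[0,0])))
```

```text
{'time': 1.1, 'q': array([-6.37223038e-01,  1.35716579e-01,  1.77736834e+00,  1.15184945e-04,
        1.22894156e+00, -3.95229482e-01]), 'joint_velocities': array([ 1.02412071, -0.09557792,  0.11350434,  0.00359692, -0.03420789,
       -0.02606157]), 'joint_torque': array([-4.48465437e+00, -2.61147809e+01, -1.76660389e+01, -5.71038178e-02,
        2.61084717e-01, -1.29282501e-02]), 'position': array([ 0.39567423, -0.15474476,  0.28287854]), 'tool_rot': array([ 7.87297917e-01,  6.16572737e-01, -5.38190896e-06, -2.23528951e-04]), 'ft_force': array([ 1.54107039, -0.36278115, -0.63993057]), 'moment': array([ 0.02439948, -0.09467311,  0.0336826 ]), 'grip_width': 0.014905930112973415}
[19.23798023  0.84644735  0.29269027] 76.13257407306847
```

Request:
drive_tool(targets=[3.5,0.1,0,0,0,-3,7,0.3,0,0,0,-5,10.5,0.4,0,0,0,-7,14,0.5,0,0,0,-7,17,0.6,0,0,0,-7,19,0.7,0,0,0,-7,19.4,0.7,0,0,0,-7,19.4,0.7,0,0,0,-7,19.4,0.7,0,0,0,-7])

```text
time: 1.85
position: [0.4495, 0.0293, 0.2828]
tool_rot: [0.749, 0.662, -0.001, -0.0]
ft_force: [-0.7, 0.8, -0.1]
grip_width: 0.0006
```

Run:
```python
from h import *
from rig import robot
o=robot.get_obs();print(o)
p,z=robot.camera("wrist");c=robot.calibration("wrist")
cv2.imwrite("pics/w1.png",p[:,:,::-1]);pickle.dump((p,z,c,o),open("w1.pkl","wb"))
```

```text
{'time': 1.85, 'q': array([-1.83270228e-01,  1.77040563e-01,  1.72495705e+00, -8.04030842e-04,
        1.24041787e+00, -5.99369132e-02]), 'joint_velocities': array([-0.02570509, -0.00309482,  0.00094197,  0.00130868,  0.00102706,
        0.00165544]), 'joint_torque': array([ 6.41664024e-01, -2.77120346e+01, -1.85398847e+01,  1.17283752e-01,
        4.43746336e-02,  6.92178830e-03]), 'position': array([0.44946168, 0.02932374, 0.28277565]), 'tool_rot': array([ 7.49253417e-01,  6.62283175e-01, -5.52963393e-04, -8.97998090e-05]), 'ft_force': array([-0.73412304,  0.78395993, -0.05367431]), 'moment': array([ 0.03563161, -0.0612756 , -0.01361197]), 'grip_width': 0.0005743892912608752}
```

View pics/w1.png

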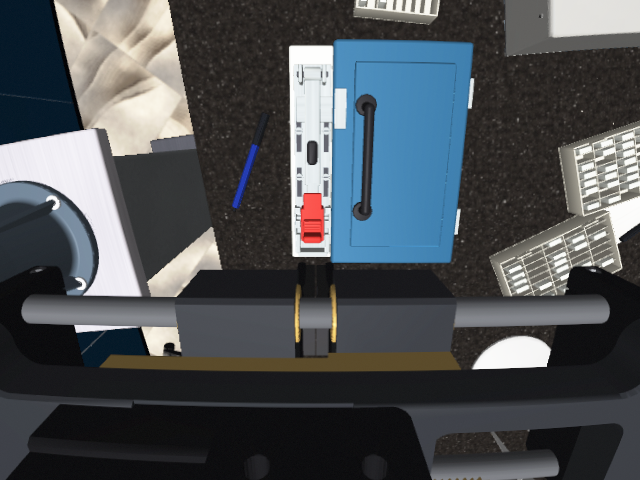

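The wrist view shows the catch upright at column ~312, the fin at (312,152), the red tab from row ~193 to ~243 and the handle from (366,104) to (362,211).

Run:
```python
from h import *
p,z,c,o=pickle.load(open("w1.pkl","rb"))
cv2.imwrite("pics/w1z.png",cv2.resize(p[35:265,280:400][:,:,::-1],None,fx=2.6*1,fy=2.6,interpolation=cv2.INTER_CUBIC))
cv2.imwrite("pics/w1t.png",cv2.resize(p[180:260,285:345][:,:,::-1],None,fx=7,fy=7,interpolation=cv2.INTER_CUBIC))
```

```text
(no output)
```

View pics/w1z.png

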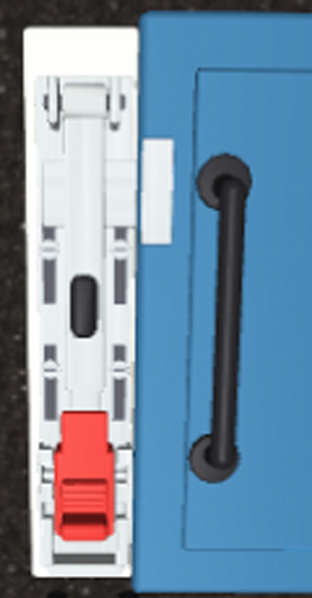

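View pics/w1t.png

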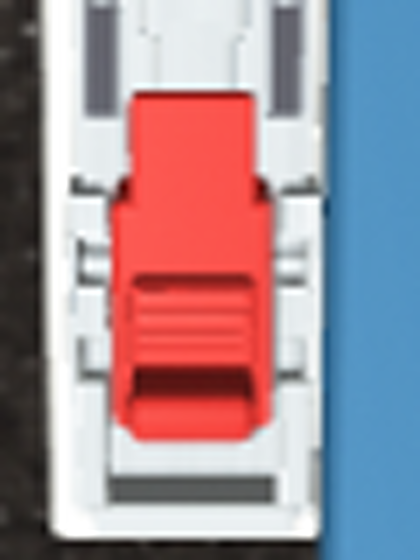

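Run:
```python
from h import *
p,z,c,o=pickle.load(open("w1.pkl","rb"))
R,t=wristRT(c,o)
yaw=np.radians(-7.05);ex=np.array([np.cos(yaw),np.sin(yaw),0]);ey=np.array([-ex[1],ex[0],0])
def show(n,uv,zz):
    P=onz(c,uv,zz,R,t)
    for a,q in zip(uv,P): print(n,zz,np.round(a,1),q.round(4),"case-xy mm",(1000*q@ex).round(1),(1000*q@ey).round(1))
k7=lambda a:np.array(a)/7-.43+np.array([285,180])
k2=lambda a:np.array(a)/2.6-.3+np.array([280,35])
show("nose end",k7([[130,93],[255,93]]),.119)
show("pad step",k7([[113,200],[272,200]]),.125)
show("face foot",k7([[135,278],[252,278]]),.125)
show("face top?",k7([[130,320],[130,365],[252,365]]),.140)
show("right end",k7([[190,440]]),.125)
show("fin top far,near,L,R",k2([[84,275],[84,337],[70,306],[98,306]]),.138)
show("handle",k2([[234,180],[221,460]]),.145)
show("lid front edge",k2([[139,20],[133,585]]),.115)
show("shelf front edge",k2([[24,35],[33,570]]),.1)
show("bar pivot pin",k2([[55,100],[113,102]]),.115)
# scene & top checks
d=pickle.load(open("d0.pkl","rb"))
p,zz,cs=d["scene"];
cv2.imwrite("pics/stab.png",cv2.resize(p[205:255,340:450][:,:,::-1],None,fx=7,fy=7,interpolation=cv2.INTER_CUBIC))
# depth profile along tab column
i=312
for v in range(186,256,2):
    dd=z[v,i]; 
    _,r=ray(c,[[i,v]],R,t); q=-R.T@t+r[0]*dd; print(v,(1000*q@ey).round(1),(q[2]*1000).round(1),end=' | ')
```

```text
nose end 0.119 [303.1 192.9] [0.4386 0.0467 0.119 ] case-xy mm 429.6 100.2
nose end 0.119 [321.  192.9] [0.4578 0.0443 0.119 ] case-xy mm 448.9 100.2
pad step 0.125 [300.7 208.1] [0.4342 0.0315 0.125 ] case-xy mm 427.1 84.6
pad step 0.125 [323.4 208.1] [0.4584 0.0285 0.125 ] case-xy mm 451.5 84.6
face foot 0.125 [303.9 219.3] [0.4359 0.0189 0.125 ] case-xy mm 430.3 72.3
face foot 0.125 [320.6 219.3] [0.4539 0.0167 0.125 ] case-xy mm 448.4 72.3
face top? 0.14 [303.1 225.3] [0.4353 0.0162 0.14  ] case-xy mm 430.1 69.5
face top? 0.14 [303.1 231.7] [0.4344 0.0093 0.14  ] case-xy mm 430.0 62.5
face top? 0.14 [320.6 231.7] [0.4526 0.007  0.14  ] case-xy mm 448.3 62.5
right end 0.125 [311.7 242.4] [ 0.4411 -0.0083  0.125 ] case-xy mm 438.8 45.9
fin top far,near,L,R 0.138 [312.  140.5] [0.4553 0.1001 0.138 ] case-xy mm 439.5 155.2
fin top far,near,L,R 0.138 [312.  164.3] [0.4524 0.0771 0.138 ] case-xy mm 439.5 132.0
fin top far,near,L,R 0.138 [306.6 152.4] [0.4485 0.0894 0.138 ] case-xy mm 434.2 143.7
fin top far,near,L,R 0.138 [317.4 152.4] [0.4591 0.0881 0.138 ] case-xy mm 444.8 143.7
hand
[... 524 characters left out ...]
] case-xy mm 428.2 221.3
bar pivot pin 0.115 [323.2  73.9] [0.4743 0.1636 0.115 ] case-xy mm 450.7 220.6
186 106.5 111.2 | 188 104.5 112.4 | 190 102.2 111.9 | 192 99.9 111.6 | 194 98.7 117.5 | 196 96.6 118.3 | 198 94.6 119.1 | 200 92.4 119.4 | 202 90.1 118.4 | 204 87.8 118.4 | 206 85.7 118.7 | 208 83.5 119.1 | 210 81.0 117.7 | 212 78.7 117.7 | 214 76.7 118.6 | 216 74.4 118.4 | 218 72.3 119.2 | 220 71.1 123.4 | 222 69.4 125.6 | 224 67.1 125.2 | 226 64.6 124.4 | 228 62.7 125.9 | 230 60.0 124.4 | 232 57.8 124.6 | 234 57.4 131.0 | 236 57.6 139.3 | 238 55.7 140.1 | 240 53.3 139.5 | 242 51.1 139.7 | 244 35.7 99.2 | 246 33.1 98.9 | 248 31.7 102.2 | 250 31.6 109.1 | 252 31.0 114.3 | 254 28.8 114.9 |
```

View pics/stab.png

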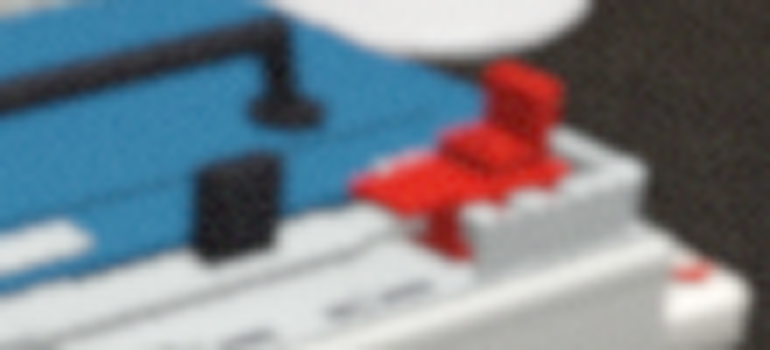

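Depth puts the pad at z 125 from y' 71.5 to 57.5, and the ridge face at y' 57.5. The fin centre is at (439.5,143.7) in case-aligned coordinates. I'll go above the pad now.

Request:
drive_tool(targets=[-1.55,-0.3,2,0,0,0,-1.55,-0.3,5,0,0,0,-1.55,-0.3,8,0,0,0,-1.55,-0.3,11,0,0,0,-1.55,-0.3,13.5,0,0,0,-1.55,-0.3,14.8,0,0,0,-1.55,-0.3,14.8,0,0,0,-1.55,-0.3,14.8,0,0,0,-1.55,-0.3,14.8,0,0,0])

```text
time: 2.65
position: [0.4458, 0.0138, 0.1359]
tool_rot: [0.75, 0.662, 0.001, 0.001]
ft_force: [0.4, -0.8, -0.4]
grip_width: 0.0005
```

```bash
cat > st.py <<'E'
from h import *
from rig import robot
import sys
o=robot.get_obs()
yaw=np.radians(-7.05);ex=np.array([np.cos(yaw),np.sin(yaw),0]);ey=np.array([-ex[1],ex[0],0])
E=np.array([ex,ey,[0,0,1]])
print("t",o["time"],"case mm",(1000*E@o["position"]).round(2),"F",(E@o["ft_force"]).round(2),"M",(E@o["moment"]).round(3),"w",round(o["grip_width"],4))
if len(sys.argv)>1:
    p,z=robot.camera(sys.argv[1]);c=robot.calibration(sys.argv[1]);cv2.imwrite("pics/%s.png"%sys.argv[2],p[:,:,::-1]);pickle.dump((p,z,c,o),open(sys.argv[2]+".pkl","wb"))
E
python3 st.py wrist w2
```

```text
t 2.65 case mm [440.78  68.37 135.88] F [ 0.51 -0.69 -0.43] M [-0.002 -0.107  0.   ] w 0.0005
```

View pics/w2.png

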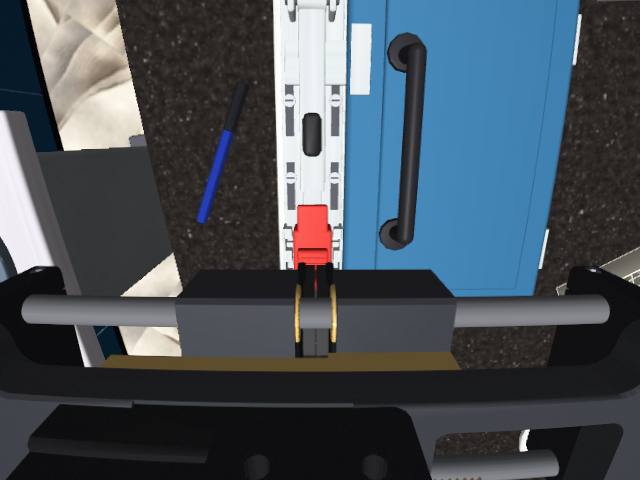

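Run:
```python
from h import *
p,z,c,o=pickle.load(open("w2.pkl","rb"))
R,t=wristRT(c,o)
yaw=np.radians(-7.05);ex=np.array([np.cos(yaw),np.sin(yaw),0]);ey=np.array([-ex[1],ex[0],0])
for i in (306,315,325):
  print()
  for v in range(230,320,3):
    _,r=ray(c,[[i,v]],R,t); q=-R.T@t+r[0]*z[v,i]; print(v,(1000*q@ex).round(1),(1000*q@ey).round(1),(q[2]*1000).round(1),end=' | ')
cv2.imwrite("pics/w2z.png",cv2.resize(p[190:330,270:360][:,:,::-1],None,fx=4,fy=4,interpolation=cv2.INTER_CUBIC))
```

```text
230 435.2 83.6 118.9 | 233 435.2 81.5 118.7 | 236 435.2 79.2 118.1 | 239 435.2 77.3 118.6 | 242 435.1 75.2 118.4 | 245 435.2 73.4 119.4 | 248 435.2 71.8 120.6 | 251 435.2 70.9 124.1 | 254 435.3 69.6 126.4 | 257 435.2 67.0 124.7 | 260 435.2 65.1 125.2 | 263 435.2 63.2 125.7 | 266 436.4 77.5 166.8 | 269 436.5 77.8 171.7 | 272 436.6 77.5 174.8 | 275 436.7 77.6 178.9 | 278 436.8 77.7 182.7 | 281 436.9 77.2 184.9 | 284 437.0 77.4 188.6 | 287 437.1 77.6 192.3 | 290 437.1 77.3 194.7 | 293 437.2 77.9 198.9 | 296 437.3 77.3 200.3 | 299 438.7 100.8 248.5 | 302 438.8 100.8 250.2 | 305 438.8 100.3 251.0 | 308 438.8 100.4 252.6 | 311 438.8 99.4 252.4 | 314 438.8 98.4 252.1 | 317 438.8 98.6 253.9 | 
230 441.1 83.4 118.5 | 233 441.1 81.6 119.4 | 236 441.1 79.7 119.8 | 239 441.1 77.1 118.0 | 242 441.1 75.4 119.2 | 245 441.1 73.2 118.8 | 248 441.1 71.6 120.1 | 251 441.1 71.1 124.7 | 254 441.1 69.4 125.7 | 257 441.1 67.1 125.0 | 260 441.1 64.8 124.5 | 263 441.1 63.2 125.7 | 266 441.1 77.6 167.1 | 269 441.1 77.3 170.5 | 272 441.1 77.6 175.0 | 275 441.1 77.5 178.5 | 278 441.1 77.4 181.9 | 281 441.1 77.4
[... 281 characters left out ...]
52.7 | 
230 447.6 83.6 119.3 | 233 447.6 81.7 119.5 | 236 447.7 79.2 118.3 | 239 447.7 77.5 119.4 | 242 447.7 75.1 118.1 | 245 447.7 73.1 118.6 | 248 447.7 71.3 119.3 | 251 447.5 71.3 125.4 | 254 447.5 69.5 126.2 | 257 447.6 67.1 125.2 | 260 447.6 65.0 125.1 | 263 447.6 63.1 125.6 | 266 446.3 77.6 167.1 | 269 446.2 77.3 170.6 | 272 446.0 77.6 175.2 | 275 445.9 77.8 179.3 | 278 445.8 77.5 182.3 | 281 445.7 78.0 186.8 | 284 445.6 77.4 188.6 | 287 445.5 77.7 192.6 | 290 445.4 77.9 195.8 | 293 445.3 77.7 198.3 | 296 445.3 77.6 201.1 | 299 443.7 101.1 249.3 | 302 443.7 100.5 249.7 | 305 443.7 100.4 251.0 | 308 443.6 99.8 251.6 | 311 443.6 99.2 252.0 | 314 443.6 98.8 252.8 | 317 443.6 97.6 252.2 |
```

View pics/w2z.png

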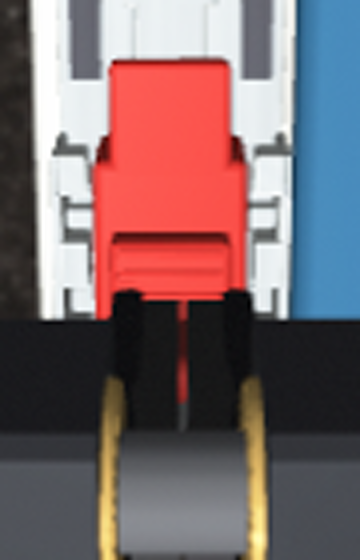

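```bash
python3 st.py scene s2
python3 - <<'E'
from h import *
p,z,c,o=pickle.load(open("s2.pkl","rb"))
cv2.imwrite("pics/s2z.png",cv2.resize(p[130:270,320:470][:,:,::-1],None,fx=4.2,fy=4.2,interpolation=cv2.INTER_CUBIC))
E
```

```text
t 2.7 case mm [441.03  68.54 136.18] F [-0.5   0.21  0.36] M [-0.021 -0.072 -0.019] w 0.0005
```

View pics/s2z.png

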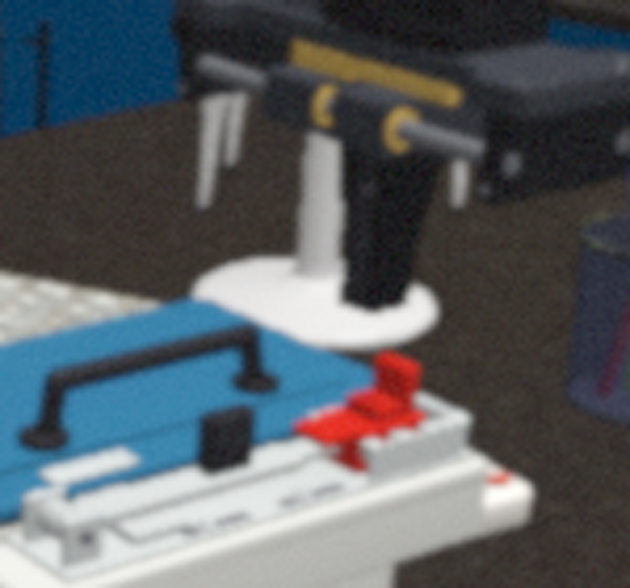

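Run:
```python
from h import *
p,z,c,o=pickle.load(open("s2.pkl","rb"))
P=o["position"]
for dz in (0,.01,.02,.03,.04): print(dz,proj(c,P+[0,0,dz]))
print(z[195:206,409])
yaw=np.radians(-7.05);ex=np.array([np.cos(yaw),np.sin(yaw),0]);ey=np.array([-ex[1],ex[0],0])
Rr,t=c["R"],c["t"]
for uv in [(404,195),(409,195),(409,200),(414,198),(415,215),(411,222)]:
  _,r=ray(c,[uv]); q=-Rr.T@t+r[0]*z[uv[1],uv[0]]; print(uv,(1000*q@ex).round(1),(1000*q@ey).round(1),(q[2]*1000).round(1))
print(o["q"])
```

```text
0 [[406.16377142 217.95624731]]
0.01 [[406.70083699 212.47666284]]
0.02 [[407.24410677 206.94169941]]
0.03 [[407.79370287 201.35034789]]
0.04 [[408.34975076 195.70157193]]
[0.7989409  0.79886997 0.801012   0.802853   0.8000243  0.8037724
 0.8050773  0.8042933  0.80250186 0.8045432  1.2511795 ]
(404, 195) 443.3 76.5 178.2
(409, 195) 432.3 76.1 181.3
(409, 200) 432.7 74.6 172.2
(414, 198) 430.7 65.5 174.7
(415, 215) 690.9 -217.7 -1.0
(411, 222) 440.5 56.4 126.3
[-2.20154887e-01  3.82397231e-01  1.92940238e+00 -7.81302447e-05
  8.27029848e-01 -9.54366705e-02]
```

The scene and wrist depth both show the fingertips at z ≈ 166 mm, about 30 mm above the reported TCP (135.9). I'll trust what I see and come down by feel.

Request:
drive_tool(targets=[0,-0.15,0.8,0,0,0,0,-0.15,1.6,0,0,0,0,-0.15,2.2,0,0,0,0,-0.15,2.7,0,0,0,0,-0.15,3,0,0,0,0,-0.15,3.2,0,0,0,0,-0.15,3.2,0,0,0,0,-0.15,3.2,0,0,0])

```text
time: 3.42
position: [0.4435, 0.0149, 0.1029]
tool_rot: [0.749, 0.662, -0.0, -0.0]
ft_force: [-0.1, 0.5, 0.1]
grip_width: 0.0004
```

```bash
python3 st.py scene s3
python3 - <<'E'
from h import *
p,z,c,o=pickle.load(open("s3.pkl","rb"))
cv2.imwrite("pics/s3z.png",cv2.resize(p[150:260,340:460][:,:,::-1],None,fx=5,fy=5,interpolation=cv2.INTER_CUBIC))
E
```

```text
t 3.4167 case mm [438.32  69.26 102.9 ] F [-0.15  0.44  0.14] M [ 0.046 -0.073  0.036] w 0.0004
```

View pics/s3z.png

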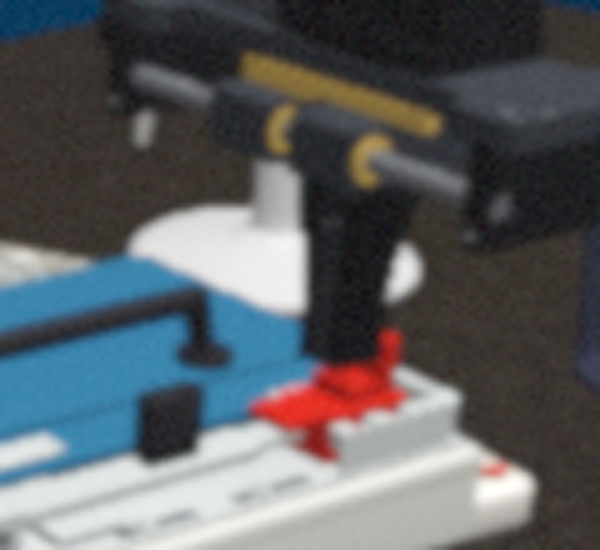

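The fingertips hang about 7 mm above the pad, left of the ridge and centred on the tab. Force is near zero. I'll keep descending by feel.

Request:
drive_tool(targets=[-0.05,0.05,0.3,0,0,0,-0.05,0.05,0.5,0,0,0,-0.05,0.05,0.6,0,0,0,-0.05,0.05,0.65,0,0,0,-0.05,0.05,0.65,0,0,0])

```text
time: 3.88
position: [0.444, 0.0146, 0.0965]
tool_rot: [0.749, 0.662, 0.0, -0.0]
ft_force: [0.0, 1.5, 0.2]
grip_width: 0.0002
```

```bash
python3 st.py
```

```text
t 3.8833 case mm [438.9   68.94  96.52] F [-0.14  1.52  0.16] M [ 0.409 -0.129 -0.022] w 0.0002
```

Request:
drive_tool(targets=[0,0,0.05,0,0,0,0,0,0.1,0,0,0,0,0,0.1,0,0,0])

```text
time: 4.13
position: [0.444, 0.0144, 0.0956]
tool_rot: [0.749, 0.662, 0.0, -0.0]
ft_force: [0.1, 2.7, 1.3]
grip_width: 0.0005
```

```bash
python3 st.py
```

```text
t 4.1333 case mm [438.83  68.81  95.56] F [-0.24  2.71  1.32] M [ 0.446 -0.081 -0.005] w 0.0005
```

Request:
drive_tool(targets=[0,0,0.05,0,0,0,0,0,0.1,0,0,0,0,0,0.1,0,0,0])

```text
time: 4.38
position: [0.444, 0.0143, 0.0946]
tool_rot: [0.749, 0.662, 0.0, 0.0]
ft_force: [1.4, 2.7, 3.1]
grip_width: 0.0002
```

```bash
python3 st.py
```

```text
t 4.3833 case mm [438.87  68.73  94.59] F [1.05 2.86 3.15] M [ 0.45  -0.089 -0.016] w 0.0002
```

The ridge already touches the side with 2.7 N, so I'll back off 1 mm and keep pressing.

Request:
drive_tool(targets=[0.1,0,0,0,0,0,0.1,0,0.05,0,0,0,0.1,0,0.1,0,0,0,0.1,0,0.1,0,0,0])

```text
time: 4.72
position: [0.4441, 0.0148, 0.0936]
tool_rot: [0.749, 0.662, -0.0, 0.0]
ft_force: [-0.7, -2.5, 4.3]
grip_width: 0.0006
```

```bash
python3 st.py
```

```text
t 4.7167 case mm [438.97  69.16  93.6 ] F [-0.35 -2.56  4.25] M [-0.419 -0.012  0.012] w 0.0006
```

Request:
drive_tool(targets=[0,0,0.05,0,0,0,0,0,0.1,0,0,0,0,0,0.1,0,0,0])

```text
time: 4.97
position: [0.4442, 0.0149, 0.0926]
tool_rot: [0.749, 0.662, -0.0, 0.0]
ft_force: [-0.5, -3.8, 5.4]
grip_width: 0.0004
```

```bash
python3 st.py
```

```text
t 4.9667 case mm [438.99  69.31  92.62] F [-0.08 -3.79  5.4 ] M [-0.659  0.002  0.019] w 0.0004
```

Request:
drive_tool(targets=[-0.03,0,0.05,0,0,0,-0.06,0,0.1,0,0,0,-0.06,0,0.12,0,0,0,-0.06,0,0.12,0,0,0])

```text
time: 5.3
position: [0.4442, 0.0148, 0.0916]
tool_rot: [0.75, 0.662, 0.0, 0.0]
ft_force: [-0.1, -0.7, 5.9]
grip_width: 0.0009
```

```bash
python3 st.py
```

```text
t 5.3 case mm [438.99  69.19  91.58] F [ 0.03 -0.71  5.87] M [-0.243  0.071  0.031] w 0.0009
```

Request:
drive_tool(targets=[0,0,0.03,0,0,0,0,0,0.05,0,0,0,0,0,0.05,0,0,0])

```text
time: 5.55
position: [0.4442, 0.0148, 0.0914]
tool_rot: [0.749, 0.662, 0.0, 0.0]
ft_force: [-1.7, -1.3, 10.0]
grip_width: 0.0004
```

```bash
python3 st.py
```

```text
t 5.55 case mm [439.03  69.18  91.38] F [-1.5  -1.46  9.96] M [-0.269  0.174  0.052] w 0.0004
```

The button seats at about 10 N. I'll slide now.

Request:
drive_tool(targets=[-0.05,0,-0.02,0,0,0,-0.1,0,-0.03,0,0,0,-0.15,0,-0.03,0,0,0,-0.2,0,-0.03,0,0,0])

```text
time: 5.88
position: [0.444, 0.0137, 0.0915]
tool_rot: [0.75, 0.662, 0.001, -0.0]
ft_force: [-0.9, 3.1, 8.5]
grip_width: 0.0005
```

```bash
python3 st.py
```

```text
t 5.8833 case mm [438.99  68.07  91.5 ] F [-1.25  3.01  8.52] M [ 0.408  0.041 -0.032] w 0.0005
```

Request:
drive_tool(targets=[-0.05,0,0,0,0,0,-0.1,0,0,0,0,0,-0.15,0,0,0,0,0,-0.2,0,0,0,0,0,-0.2,0,0,0,0,0])

```text
time: 6.3
position: [0.4438, 0.0117, 0.0915]
tool_rot: [0.75, 0.662, 0.001, -0.0]
ft_force: [-0.3, 2.8, 7.4]
grip_width: 0.0002
```

```bash
python3 st.py
```

```text
t 6.3 case mm [439.    66.04  91.49] F [-0.61  2.71  7.41] M [ 0.352 -0.024 -0.005] w 0.0002
```

Request:
drive_tool(targets=[-0.1,0,0,0,0,0,-0.2,0,0,0,0,0,-0.3,0,0,0,0,0,-0.4,0,0,0,0,0,-0.5,0,0,0,0,0,-0.55,0,0,0,0,0,-0.6,0,0,0,0,0,-0.65,0,0,0,0,0])

```text
time: 6.97
position: [0.443, 0.0053, 0.0915]
tool_rot: [0.75, 0.662, 0.001, -0.0]
ft_force: [-0.4, 2.9, 7.8]
grip_width: 0.0004
```

```bash
python3 st.py
```

```text
t 6.9667 case mm [438.99  59.58  91.49] F [-0.77  2.86  7.78] M [0.499 0.016 0.019] w 0.0004
```

Request:
drive_tool(targets=[-0.05,0,0,0,0,0,-0.1,0,0,0,0,0,-0.15,0,0,0,0,0,-0.15,0,0,0,0,0])

```text
time: 7.3
position: [0.4428, 0.0037, 0.0915]
tool_rot: [0.75, 0.662, 0.001, -0.0]
ft_force: [-0.5, 2.1, 8.2]
grip_width: 0.0004
```

```bash
python3 st.py
```

```text
t 7.3 case mm [439.    58.02  91.49] F [-0.78  2.01  8.23] M [ 0.383 -0.     0.007] w 0.0004
```

Request:
drive_tool(targets=[-0.04,0,0,0,0,0,-0.08,0,0,0,0,0,-0.12,0,0,0,0,0])

```text
time: 7.55
position: [0.4426, 0.0026, 0.0915]
tool_rot: [0.75, 0.662, 0.001, -0.0]
ft_force: [-0.6, 2.6, 7.7]
grip_width: 0.0002
```

```bash
python3 st.py
```

```text
t 7.55 case mm [438.97  56.91  91.46] F [-0.88  2.54  7.65] M [ 0.443  0.053 -0.011] w 0.0002
```

Request:
drive_tool(targets=[-0.03,0,0,0,0,0,-0.05,0,0,0,0,0,-0.05,0,0,0,0,0])

```text
time: 7.8
position: [0.4426, 0.0021, 0.0915]
tool_rot: [0.75, 0.662, 0.001, -0.0]
ft_force: [-1.2, 2.1, 7.0]
grip_width: 0.0001
```

```bash
python3 st.py
```

```text
t 7.8 case mm [438.97  56.38  91.47] F [-1.41  1.94  6.99] M [ 0.396 -0.056  0.007] w 0.0001
```

Request:
drive_tool(targets=[-0.03,0,0,0,0,0,-0.05,0,0,0,0,0,-0.05,0,0,0,0,0])

```text
time: 8.05
position: [0.4425, 0.0016, 0.0915]
tool_rot: [0.75, 0.662, 0.001, -0.0]
ft_force: [0.6, 2.0, 8.0]
grip_width: 0.0005
```

```bash
python3 st.py
```

```text
t 8.05 case mm [438.98  55.88  91.48] F [0.34 2.1  7.98] M [0.406 0.029 0.009] w 0.0005
```

Request:
drive_tool(targets=[-0.03,0,0,0,0,0,-0.06,0,0,0,0,0,-0.06,0,0,0,0,0])

```text
time: 8.3
position: [0.4424, 0.001, 0.0915]
tool_rot: [0.75, 0.662, 0.001, -0.0]
ft_force: [0.8, 2.5, 7.6]
grip_width: 0.0003
```

```bash
python3 st.py
```

```text
t 8.3 case mm [438.97  55.25  91.48] F [0.51 2.61 7.63] M [ 0.412 -0.031  0.006] w 0.0003
```

Request:
drive_tool(targets=[-0.03,0,0,0,0,0,-0.05,0,0,0,0,0,-0.05,0,0,0,0,0])

```text
time: 8.55
position: [0.4424, 0.0008, 0.0915]
tool_rot: [0.75, 0.661, 0.001, -0.001]
ft_force: [0.5, 4.0, 7.8]
grip_width: 0.0008
```

```bash
python3 st.py
```

```text
t 8.55 case mm [438.97  55.13  91.49] F [0.04 4.04 7.76] M [ 0.658 -0.028 -0.013] w 0.0008
```

Request:
drive_tool(targets=[-0.03,0,0,0,0,0,-0.05,0,0,0,0,0,-0.05,0,0,0,0,0])

```text
time: 8.8
position: [0.4424, 0.0007, 0.0915]
tool_rot: [0.75, 0.661, 0.001, -0.001]
ft_force: [0.9, 5.5, 6.8]
grip_width: 0.0004
```

```bash
python3 st.py
```

```text
t 8.8 case mm [438.98  54.97  91.48] F [0.23 5.53 6.84] M [ 0.971 -0.076 -0.05 ] w 0.0004
```

The end stop shows at y' ≈ 55.1: force climbs from 2.5 to 5.5 N with no further travel. Now I let the button up by lifting straight off.

Request:
drive_tool(targets=[0,0,-0.1,0,0,0,0,0,-0.2,0,0,0,0,0,-0.3,0,0,0,0,0,-0.4,0,0,0,0.05,0,-0.6,0,0,0])

```text
time: 9.22
position: [0.442, 0.0009, 0.0968]
tool_rot: [0.75, 0.662, 0.001, -0.001]
ft_force: [1.8, 1.5, -1.7]
grip_width: 0.0004
```

```bash
python3 st.py
```

```text
t 9.2167 case mm [438.54  55.17  96.78] F [ 1.58  1.68 -1.71] M [ 0.382 -0.139  0.008] w 0.0004
```

Request:
drive_tool(targets=[0.2,0,-0.5,0,0,0,0.3,0,-2,0,0,0,1,0,-4,0,0,0,3,0,-5,0,0,0,5.5,0,-5,0,0,0,8,0,-5,0,0,0,9,0,-5,0,0,0,9,0,-5,0,0,0,9,0,-5,0,0,0], grip=-0.2)

```text
time: 9.97
position: [0.4528, 0.0889, 0.1469]
tool_rot: [0.749, 0.663, -0.001, -0.0]
ft_force: [-0.1, -0.2, -0.7]
grip_width: 0.0491
```

```bash
python3 st.py top t4;python3 st.py scene s4
python3 - <<'E'
from h import *
p,z,c,o=pickle.load(open("s4.pkl","rb"))
cv2.imwrite("pics/s4z.png",cv2.resize(p[130:260,320:460][:,:,::-1],None,fx=4.5,fy=4.5,interpolation=cv2.INTER_CUBIC))
p,z,c,o=pickle.load(open("t4.pkl","rb"))
cv2.imwrite("pics/t4z.png",cv2.resize(p[220:340,270:430][:,:,::-1],None,fx=4.5,fy=4.5,interpolation=cv2.INTER_CUBIC))
E
```

```text
t 9.9667 case mm [438.43 143.78 146.93] F [-0.11 -0.19 -0.74] M [-0.016 -0.105 -0.043] w 0.0491
t 10.0167 case mm [438.52 143.27 146.88] F [-0.39 -0.92 -0.63] M [ 0.026 -0.096 -0.011] w 0.0505
```

View pics/s4z.png

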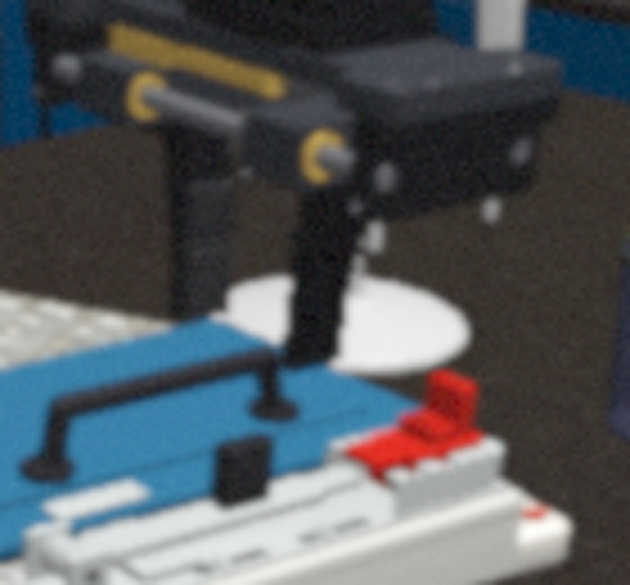

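View pics/t4z.png

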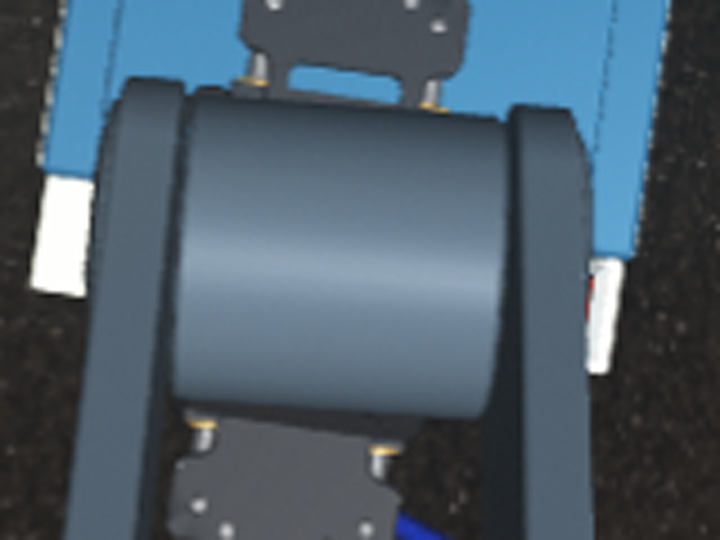

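The tab stays at its right end with the button up, and the lever is free. The open gripper is above the fin, so next I descend and grip it.

Request:
drive_tool(targets=[0,0.1,0.5,0,0,0,0,0.1,1.2,0,0,0,0,0.1,2,0,0,0,0,0.1,3,0,0,0,0,0.1,3.8,0,0,0,0,0.1,4.6,0,0,0,0,0.1,5.2,0,0,0,0,0.1,5.6,0,0,0,0,0.1,5.6,0,0,0,0,0.1,5.6,0,0,0], grip=0.4)

```text
time: 10.9
position: [0.4542, 0.0888, 0.0909]
tool_rot: [0.749, 0.662, -0.0, -0.0]
ft_force: [-0.1, -0.7, 0.5]
grip_width: 0.026
```

```bash
python3 st.py scene s5
python3 - <<'E'
from h import *
p,z,c,o=pickle.load(open("s5.pkl","rb"))
cv2.imwrite("pics/s5z.png",cv2.resize(p[130:260,320:460][:,:,::-1],None,fx=4.5,fy=4.5,interpolation=cv2.INTER_CUBIC))
E
```

```text
t 10.9 case mm [439.83 143.82  90.94] F [ 0.02 -0.69  0.49] M [-0.015 -0.12   0.   ] w 0.026
```

View pics/s5z.png

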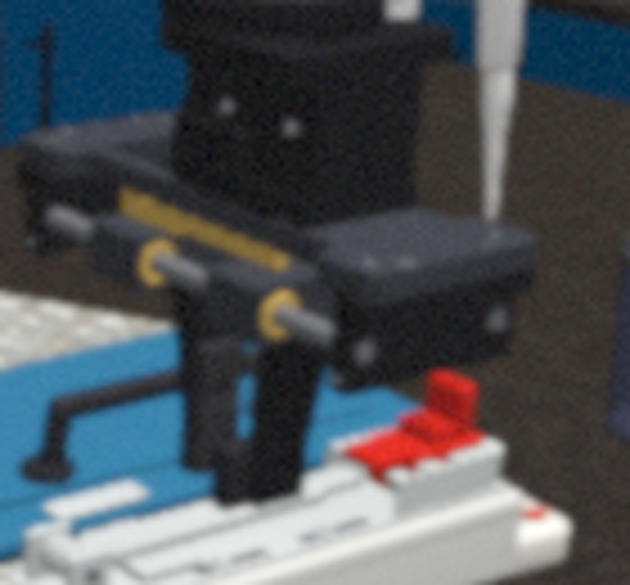

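The fin is between the fingers, so I'll close on it.

Request:
drive_tool(targets=[0,0,0,0,0,0,0,0,0,0,0,0,0,0,0,0,0,0,0,0,0,0,0,0,0,0,0,0,0,0], grip=1, squeeze=30)

```text
time: 11.37
position: [0.4533, 0.0889, 0.0914]
tool_rot: [0.749, 0.662, -0.0, -0.001]
ft_force: [-2.7, 1.4, 4.1]
grip_width: 0.0098
```

```bash
python3 st.py
```

```text
t 11.3667 case mm [438.94 143.85  91.35] F [-2.88  1.02  4.06] M [ 0.068  0.299 -0.004] w 0.0098
```

Request:
drive_tool(targets=[-0.03,0,-0.15,0,-1,0,-0.06,0,-0.3,0,-2,0,-0.09,0,-0.44,0,-3,0,-0.12,0,-0.58,0,-4,0])

```text
time: 11.7
position: [0.4531, 0.0876, 0.0966]
tool_rot: [0.749, 0.661, -0.027, 0.023]
ft_force: [-1.1, 1.6, -1.9]
grip_width: 0.0097
```

```bash
python3 st.py
```

```text
t 11.7 case mm [438.9  142.59  96.56] F [-1.33  1.49 -1.92] M [ 0.264  0.109 -0.052] w 0.0097
```

Request:
drive_tool(targets=[-0.08,0,-0.34,0,-2.5,0,-0.14,0,-0.69,0,-5,0,-0.18,0,-1.03,0,-7.5,0,-0.21,0,-1.38,0,-10,0,-0.23,0,-1.73,0,-12.5,0,-0.23,0,-2.08,0,-15,0])

```text
time: 12.2
position: [0.453, 0.0868, 0.1176]
tool_rot: [0.739, 0.653, -0.125, 0.109]
ft_force: [-2.4, -1.1, -1.7]
grip_width: 0.0098
```

```bash
python3 st.py scene s6
python3 - <<'E'
from h import *
p,z,c,o=pickle.load(open("s6.pkl","rb"))
print(o["q"].round(2), Ro.from_quat(o["tool_rot"]).as_matrix()[:,2].round(3))
cv2.imwrite("pics/s6z.png",cv2.resize(p[130:260,320:460][:,:,::-1],None,fx=4.5,fy=4.5,interpolation=cv2.INTER_CUBIC))
E
```

```text
t 12.2 case mm [438.93 141.77 117.62] F [-2.22 -1.35 -1.66] M [ 0.514  0.226 -0.106] w 0.0098
[ 0.18  0.51  1.82 -0.39  0.95  0.55] [-0.042 -0.325 -0.945]
```

View pics/s6z.png

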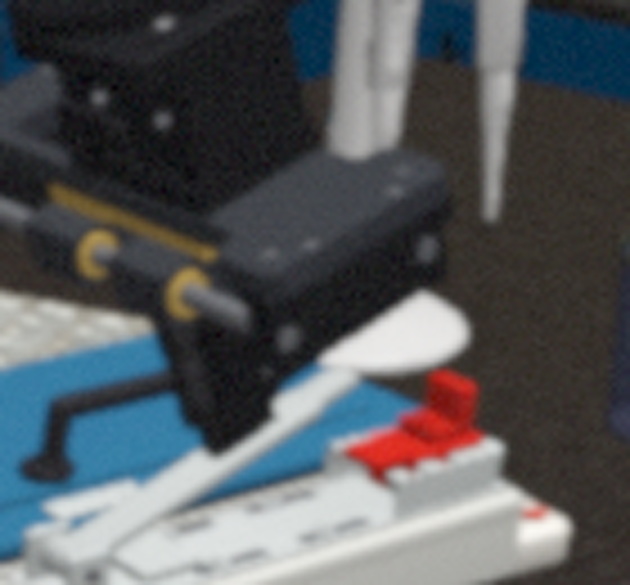

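The lever follows rigidly, at about 19° and clear of the tab. I'll continue the arc.

Request:
drive_tool(targets=[-0.08,0,-0.34,0,-2.5,0,-0.14,0,-0.69,0,-5,0,-0.18,0,-1.03,0,-7.5,0,-0.21,0,-1.38,0,-10,0,-0.23,0,-1.73,0,-12.5,0,-0.23,0,-2.08,0,-15,0,-0.21,0,-2.43,0,-17.5,0,-0.18,0,-2.78,0,-20,0,-0.13,0,-3.13,0,-22.5,0,-0.07,0,-3.47,0,-25,0])

```text
time: 13.08
position: [0.4543, 0.0973, 0.1506]
tool_rot: [0.695, 0.614, -0.282, 0.247]
ft_force: [-2.2, -0.2, 0.8]
grip_width: 0.0098
```

```bash
python3 st.py
python3 - <<'E'
from h import *
from rig import robot
o=robot.get_obs()
print(o["q"].round(2), Ro.from_quat(o["tool_rot"]).as_matrix()[:,2].round(3))
E
```

```text
t 13.0833 case mm [438.94 152.28 150.61] F [-2.15 -0.47  0.84] M [ 0.553  0.161 -0.223] w 0.0098
[ 0.41  0.66  1.65 -0.66  1.35  0.85] [-0.088 -0.69  -0.719]
```

Request:
drive_tool(targets=[-0.08,0,-0.34,0,-2.5,0,-0.14,0,-0.69,0,-5,0,-0.18,0,-1.03,0,-7.5,0,-0.21,0,-1.38,0,-10,0,-0.23,0,-1.73,0,-12.5,0,-0.23,0,-2.08,0,-15,0,-0.21,0,-2.43,0,-17.5,0,-0.18,0,-2.78,0,-20,0,-0.13,0,-3.13,0,-22.5,0,-0.07,0,-3.47,0,-25,0])

```text
time: 13.92
position: [0.4573, 0.1207, 0.1763]
tool_rot: [0.618, 0.545, -0.426, 0.374]
ft_force: [-2.7, -0.4, 1.6]
grip_width: 0.0098
```

```bash
python3 st.py scene s7
python3 - <<'E'
from h import *
p,z,c,o=pickle.load(open("s7.pkl","rb"))
print(o["q"].round(2), Ro.from_quat(o["tool_rot"]).as_matrix()[:,2].round(3))
cv2.imwrite("pics/s7z.png",cv2.resize(p[90:320,140:460][:,:,::-1],None,fx=2.4,fy=2.4,interpolation=cv2.INTER_CUBIC))
E
```

```text
t 13.9167 case mm [439.02 175.93 176.3 ] F [-2.66 -0.72  1.63] M [ 0.57   0.008 -0.458] w 0.0098
[ 0.55  0.87  1.48 -0.83  1.73  0.97] [-0.118 -0.926 -0.357]
```

View pics/s7z.png

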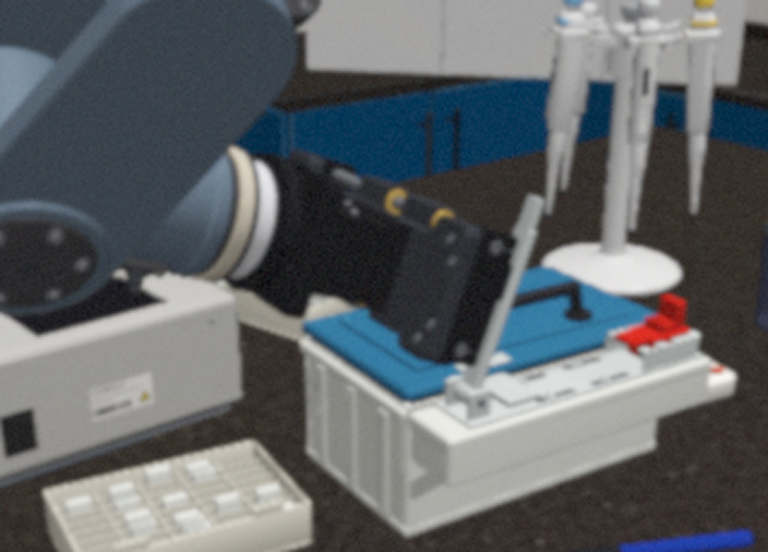

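Request:
drive_tool(targets=[-0.08,0,-0.34,0,-2.5,0,-0.14,0,-0.69,0,-5,0,-0.18,0,-1.03,0,-7.5,0,-0.21,0,-1.38,0,-10,0,-0.23,0,-1.73,0,-12.5,0,-0.23,0,-2.08,0,-15,0,-0.21,0,-2.43,0,-17.5,0,-0.19,0,-2.71,0,-19.5,0,-0.19,0,-2.71,0,-19.5,0])

```text
time: 14.72
position: [0.4605, 0.1454, 0.1879]
tool_rot: [0.536, 0.474, -0.525, 0.462]
ft_force: [-3.0, 3.1, 5.2]
grip_width: 0.0099
```

```bash
python3 st.py
python3 - <<'E'
from h import *
from rig import robot
o=robot.get_obs()
print(o["q"].round(2), Ro.from_quat(o["tool_rot"]).as_matrix()[:,2].round(3))
E
```

```text
t 14.7167 case mm [439.14 200.86 187.87] F [-3.37  2.73  5.19] M [ 0.145 -0.12  -0.623] w 0.0099
[ 0.6   1.05  1.37 -0.97  2.01  0.99] [-0.125 -0.992 -0.022]
```

Request:
drive_tool(targets=[0,0,0,0,0,0,0,0,0,0,0,0,0,0,0,0,0,0,0,0,0,0,0,0,0,0,-1,0,0,0,0,0,-2.5,0,0,0,0,0,-4.5,0,0,0,-1,0,-6,0,0,0,-3,0,-6,0,5,0,-5,0,-6,0,10,0,-7,0,-6,0,15,0,-7,0,-6,0,20,0], grip=0.4)

```text
time: 15.72
position: [0.4696, 0.2046, 0.2627]
tool_rot: [0.622, 0.548, -0.418, 0.373]
ft_force: [0.6, -0.3, 0.5]
grip_width: 0.0261
```

```bash
python3 st.py scene s8
python3 - <<'E'
from h import *
p,z,c,o=pickle.load(open("s8.pkl","rb"))
print(o["q"].round(2), Ro.from_quat(o["tool_rot"]).as_matrix().round(3))
cv2.imwrite("pics/s8z.png",cv2.resize(p[60:320,140:460][:,:,::-1],None,fx=2.2,fy=2.2,interpolation=cv2.INTER_CUBIC))
E
```

```text
t 15.7167 case mm [440.96 260.66 262.72] F [ 0.64 -0.23  0.5 ] M [ 0.59  -0.058  0.   ] w 0.0261
[ 0.64  0.81  1.27 -0.81  1.95  0.82] [[ 0.051  0.993 -0.111]
 [ 0.37  -0.122 -0.921]
 [-0.928  0.006 -0.374]]
```

View pics/s8z.png

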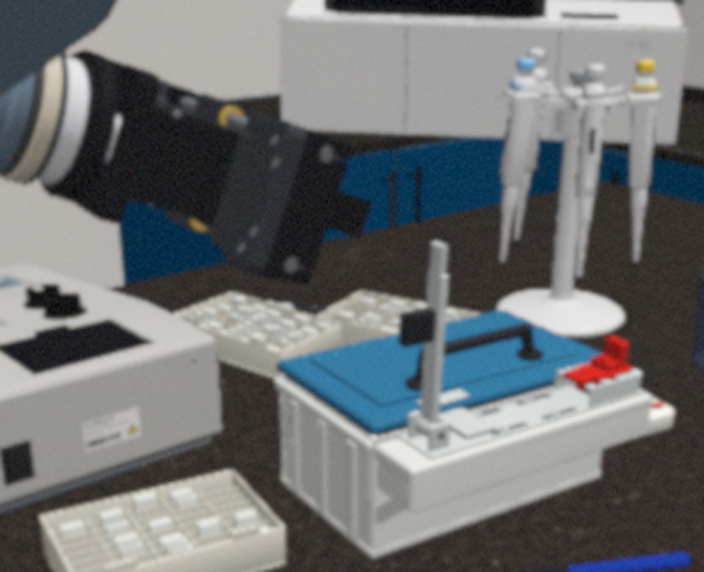

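The lever stands upright. I'll untilt the tool and move above the handle, slightly right of its middle to stay clear of the lever.

Request:
drive_tool(targets=[-1,0.5,0.5,0,6.5,0,-2,1,1.5,0,13,0,-3,1.5,3,0,20,0,-4,2,4.5,0,26.5,0,-4.5,2.5,6,0,33,0,-5,3,7.5,0,40,0,-5,3.5,9,0,46.5,0,-4.8,4,10.5,0,53,0,-4.5,4.5,12,0,59,0,-4.1,5.2,13.5,0,64,0,-4.1,5.2,13.5,0,68.5,0,-4.1,5.2,13.5,0,68.5,0])

```text
time: 16.77
position: [0.5022, 0.0536, 0.2472]
tool_rot: [0.751, 0.66, -0.001, -0.001]
ft_force: [0.2, -0.7, 0.6]
grip_width: 0.026
```

Request:
drive_tool(targets=[0,0,0,0,0,0,0,0,0,0,0,0,0,0,0,0,0,0])

```text
time: 17.02
position: [0.5025, 0.0581, 0.2478]
tool_rot: [0.749, 0.663, -0.001, -0.0]
ft_force: [-0.4, 0.1, -0.9]
grip_width: 0.026
```

```bash
python3 st.py wrist w9
python3 - <<'E'
from h import *
p,z,c,o=pickle.load(open("w9.pkl","rb"))
Rt=Ro.from_quat(o["tool_rot"]).as_matrix()
print(o["q"].round(2), Rt.round(3))
R,t=wristRT(c,o)
yaw=np.radians(-7.05);ex=np.array([np.cos(yaw),np.sin(yaw),0]);ey=np.array([-ex[1],ex[0],0])
for yy in (.100,.120,.140,.16):
  for xx,zz in((.4935,.145),(.4935,.140)):
    print(yy,zz,proj(c,[xx*ex+yy*ey+np.array([0,0,zz])],R,t).round(1))
E
```

```text
t 17.0167 case mm [491.57 119.35 247.8 ] F [-0.37  0.1  -0.89] M [ 0.    -0.096  0.033] w 0.026
[-0.11  0.3   1.66 -0.    1.19  0.02] [[ 0.121  0.993 -0.001]
 [ 0.993 -0.121 -0.001]
 [-0.001 -0.001 -1.   ]]
0.1 0.145 [[317. 241.]]
0.1 0.14 [[317.  239.4]]
0.12 0.145 [[317.  220.1]]
0.12 0.14 [[317.  218.8]]
0.14 0.145 [[317.1 198.5]]
0.14 0.14 [[317.1 197.5]]
0.16 0.145 [[317.2 176.1]]
0.16 0.14 [[317.1 175.5]]
```

View pics/w9.png

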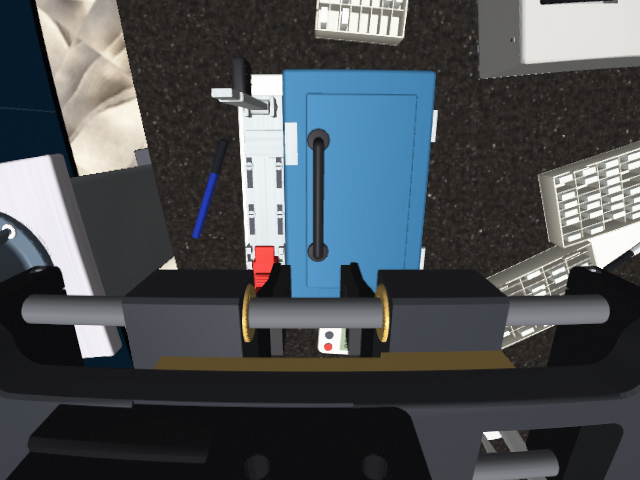

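The bar runs along column ~319 from row 140 to 250, so its x' is about 495. Lever and tab are unchanged. I'll descend and grip.

Request:
drive_tool(targets=[0,0.2,3,0,0,0,0,0.35,6,0,0,0,0,0.35,9,0,0,0,0,0.35,11.5,0,0,0,0,0.35,13.5,0,0,0,0,0.35,14.6,0,0,0,0,0.35,15,0,0,0,0,0.35,15,0,0,0,0,0.35,15,0,0,0])

```text
time: 17.82
position: [0.5066, 0.0572, 0.0984]
tool_rot: [0.749, 0.663, 0.0, 0.0]
ft_force: [-0.1, 0.2, 0.5]
grip_width: 0.0262
```

```bash
python3 st.py scene s10
python3 - <<'E'
from h import *
p,z,c,o=pickle.load(open("s10.pkl","rb"))
cv2.imwrite("pics/s10z.png",cv2.resize(p[90:290,240:460][:,:,::-1],None,fx=3,fy=3,interpolation=cv2.INTER_CUBIC))
E
```

```text
t 17.8167 case mm [495.76 118.92  98.41] F [-0.12  0.2   0.47] M [ 0.009 -0.079 -0.005] w 0.0262
```

View pics/s10z.png

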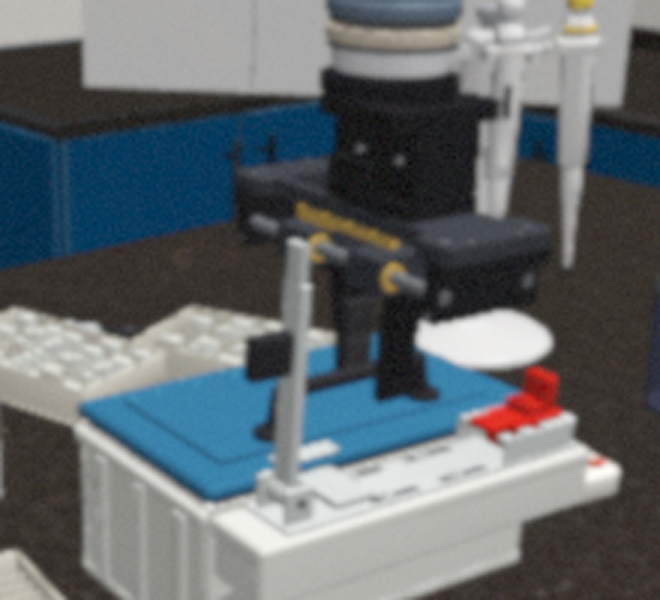

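Request:
drive_tool(targets=[0,0,0,0,0,0,0,0,0,0,0,0,0,0,0,0,0,0,0,0,0,0,0,0], grip=1, squeeze=15)

```text
time: 18.2
position: [0.5046, 0.0566, 0.0985]
tool_rot: [0.749, 0.662, -0.001, -0.001]
ft_force: [-2.6, -0.4, 5.8]
grip_width: 0.0092
```

```bash
python3 st.py
```

```text
t 18.2 case mm [493.82 118.12  98.52] F [-2.52 -0.76  5.79] M [0.023 0.445 0.034] w 0.0092
```

Request:
drive_tool(targets=[0,0.1,-0.3,0,0,0,0,0.25,-0.6,0,0,0,0,0.4,-0.95,0,0,0,0,0.6,-1.35,0,0,0,0,0.84,-1.82,0,0,0])

```text
time: 18.62
position: [0.5118, 0.0557, 0.1157]
tool_rot: [0.749, 0.662, -0.002, -0.002]
ft_force: [-6.3, 1.6, -4.2]
grip_width: 0.0093
```

```bash
python3 st.py
```

```text
t 18.6167 case mm [501.12 118.08 115.69] F [-6.4   0.79 -4.23] M [0.038 0.931 0.007] w 0.0093
```

Request:
drive_tool(targets=[0,0.4,-0.85,0,0,0,0,1.0,-1.64,0,0,0,0,1.7,-2.4,0,0,0,0,2.4,-3.06,0,0,0,0,3.2,-3.66,0,0,0,0,4.05,-4.21,0,0,0,0,4.95,-4.66,0,0,0,0,5.9,-5.06,0,0,0])

```text
time: 19.28
position: [0.569, 0.0485, 0.1685]
tool_rot: [0.749, 0.662, -0.003, -0.003]
ft_force: [-9.7, 0.4, 6.6]
grip_width: 0.0089
```

```bash
python3 st.py scene s11
python3 - <<'E'
from h import *
p,z,c,o=pickle.load(open("s11.pkl","rb"))
cv2.imwrite("pics/s11z.png",cv2.resize(p[50:290,240:460][:,:,::-1],None,fx=2.5,fy=2.5,interpolation=cv2.INTER_CUBIC))
E
```

```text
t 19.2833 case mm [558.72 117.98 168.5 ] F [-9.72 -0.8   6.56] M [-0.133  1.734  0.005] w 0.0089
```

View pics/s11z.png

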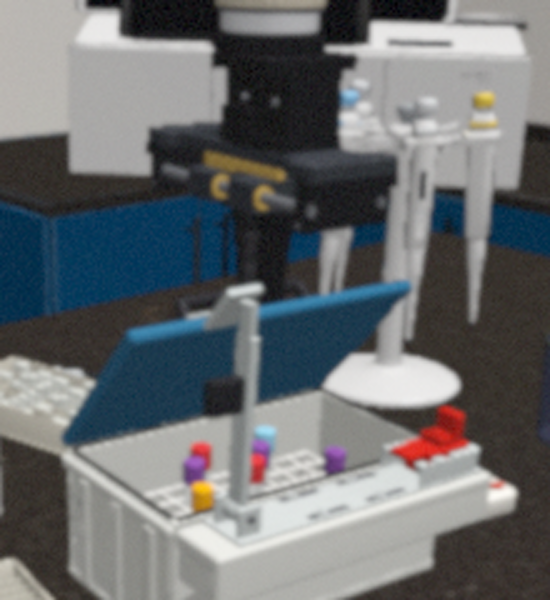

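Request:
drive_tool(targets=[0,0.9,-0.5,0,0,0,0,1.85,-0.72,0,0,0,0,2.85,-0.85,0,0,0,0,3.85,-0.9,0,0,0,0,4.85,-0.85,0,0,0,0,5.85,-0.73,0,0,0,0,6.6,-0.6,0,0,0,0,6.6,-0.6,0,0,0])

```text
time: 20.0
position: [0.6417, 0.0392, 0.1737]
tool_rot: [0.75, 0.662, 0.002, 0.002]
ft_force: [0.5, -0.8, 2.5]
grip_width: 0.0092
```

```bash
python3 st.py scene s12
python3 - <<'E'
from h import *
p,z,c,o=pickle.load(open("s12.pkl","rb"))
cv2.imwrite("pics/s12z.png",cv2.resize(p[50:290,240:460][:,:,::-1],None,fx=2.5,fy=2.5,interpolation=cv2.INTER_CUBIC))
E
```

```text
t 20.0 case mm [632.08 117.67 173.68] F [ 0.59 -0.76  2.53] M [-0.134 -0.092 -0.036] w 0.0092
```

View pics/s12z.png

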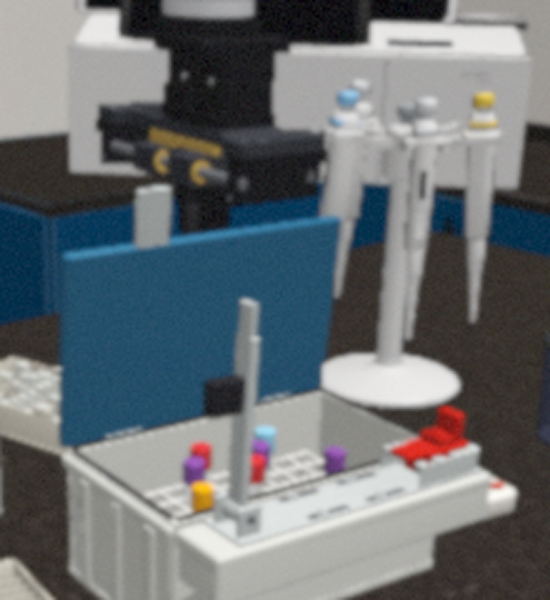

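The lid is at about 85°. I'll open slightly, since there is little room between bar and lid, and withdraw straight up.

Request:
drive_tool(targets=[0,0,0,0,0,0,0,0,0,0,0,0,0,0,0,0,0,0,0,0,0,0,0,0,0,0,-1,0,0,0,0,0,-2.5,0,0,0,0,0,-4.5,0,0,0,0,0,-7,0,0,0,0,0,-9,0,0,0,0,0,-10,0,0,0,0,0,-10,0,0,0], grip=0.6)

```text
time: 20.97
position: [0.6401, 0.04, 0.2764]
tool_rot: [0.749, 0.662, 0.002, 0.002]
ft_force: [0.6, 0.2, -0.4]
grip_width: 0.0175
```

```bash
python3 st.py top t13; python3 st.py scene s13
python3 - <<'E'
from h import *
p,z,c,o=pickle.load(open("s13.pkl","rb"))
cv2.imwrite("pics/s13z.png",cv2.resize(p[50:350,140:460][:,:,::-1],None,fx=2,fy=2,interpolation=cv2.INTER_CUBIC))
yaw=np.radians(-7.05);ex=np.array([np.cos(yaw),np.sin(yaw),0]);ey=np.array([-ex[1],ex[0],0])
hsv=cv2.cvtColor(p,cv2.COLOR_RGB2HSV)
m=((hsv[...,0]>95)&(hsv[...,0]<112)&(hsv[...,1]>120)).astype(np.uint8);m[:130]=0;m[230:]=0;m[:,:260]=0;m[:,:][:,385:]=0
m=cv2.erode(m,np.ones((5,5)))
v,u=np.nonzero(m*(z>0)); _,r=ray(c,np.c_[u,v]); P=-c["R"].T@c["t"]+r*z[v,u][:,None]
P=P[np.abs(P@ex-.61)<.06]; X,Z=P@ex,P[:,2]
print(len(P),Z.min(),Z.max(),"lid slope deg",np.degrees(np.arctan2(1,np.polyfit(Z,X,1)[0])))
E
```

```text
t 20.9667 case mm [630.35 118.23 276.45] F [ 0.57  0.24 -0.38] M [ 0.012 -0.065  0.03 ] w 0.0175
t 21.0167 case mm [629.18 118.16 274.27] F [-0.33  0.43  0.17] M [ 0.02  -0.063 -0.013] w 0.0171
6258 0.10466192566375865 0.24235532794151346 lid slope deg 94.77485647944697
```

View pics/s13z.png

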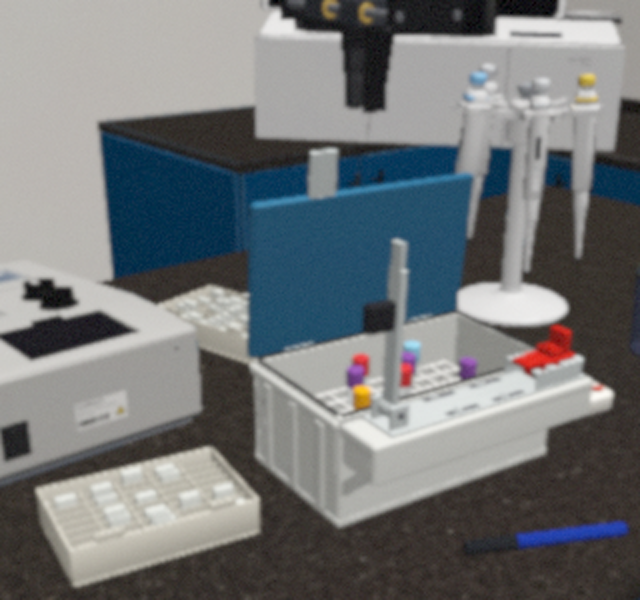

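View pics/t13.png

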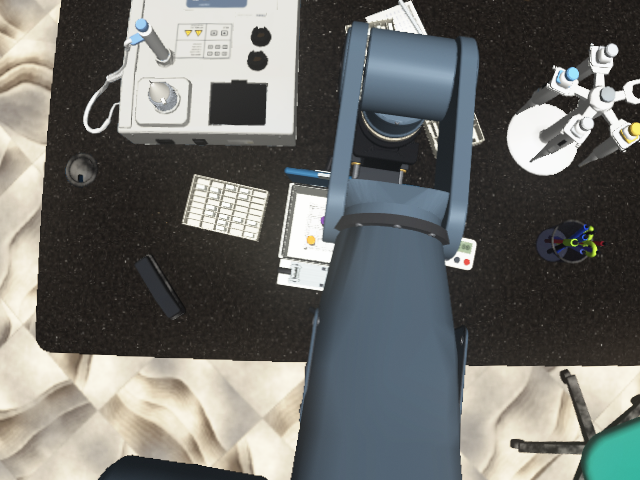

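The lid leans at about 85°, the lever is upright, the tab is at its right-hand end, and the tray, pen and timer are where they were. The gripper is clear above the lid and reads no force.

```bash
python3 -c "
from rig import robot
print(robot.hand_in()); print(robot.get_obs()['time'])"
```

```text
the job is handed in; nothing more can be done
None
the job is handed in; nothing more can be done
```

The case is open and the tubes can be taken out; I handed the job in at about 21 s of the 64 s allowed.

- **Safety tab:** I pressed the button until it seated, at about 10 N. I then slid it with 2–3 N until the stop showed as a rise to 5.5 N, and let it spring up and lock.
- **Lever:** I gripped it by the black fin and lifted it along its arc until it stood at about 88° by the tool's tilt. It stayed there when I let go.
- **Lid:** I swung it back by its handle. The depth data after release put it at about 85°, standing on its own.
- **Last checks:** The tab was still at its stop end. The tray and pen looked unmoved in the last scene picture, and the timer, partly hidden in the top picture, looked unmoved too. The gripper was clear above the lid with near-zero force.

**What disagreed:**
- The real fingertips sat about 30 mm short of the reported TCP in both the scene and wrist views. I worked from the observed tip and by feel.
- On the first touch the fingers pushed the ridge sideways with about 2.7 N while the button was still up. Backing off then dragged the tab the other way with up to 3.8 N. Both stayed under the 10 N limit.

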